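# Scrape the offcuts off the tacking plate

### The arm

A 6-joint arm with a two-finger parallel gripper is mounted at the origin on the work surface. World frame = base frame: x ahead of the robot, y to its left, z up, the work surface at z = 0. Lengths are in m, angles in rad, forces in N, time in s.
With the tool pointing down it reaches from about 0.4 to 0.825 m from the base axis. Payload 7 kg.
Tool frame: the origin (TCP) lies midway between the tips of the shut fingers; the grasp point (between the pads) lies 19 mm behind it; z points along the fingers, y is the line along which they close (so a half turn about z gives the same grasp; the last joint's range is limited). The gripper opens to 88 mm and grips with 3 to 60 N. Pads are 19 mm wide; open, the fingers measure 130 mm over their backs; the gripper's body (78 mm by 193 mm) begins 47 mm behind the grasp point.
Start: joints at [1.493, 0.359, 0.012, 0, -1.224, -0.288], TCP at [0.241, 0.63, 0.227] pointing down, gripper open.
Joint ranges: [-3.07, 3.07], [-1.43, 2.12], [-1.02, 1.25], [-3.03, 1.67], [-3.05, -0], [-3.03, 3.03]. Speed limits (rad/s): [2.39, 2.39, 3.01, 3.14, 3.14, 3.14].

### API

Orientations are given as [roll, pitch, yaw] about the fixed x, y, z axes, in that order (R = Rz(yaw) Ry(pitch) Rx(roll)).
In Python, from station import get_state, grab_frame, calibration, job_done, boxes_of, regions_of, spot_point gives the robot as it stands. The module is installed in compiled form; this text tells all that it offers.
- The arm moves only by the tool arm_command, never from a script. Its argument "commands" is a list of rows, each an object of numbers: "tx", "ty", "tz": the shift along the tool's x, y, z each as a share of 25 cm, from -1 to 1; "twist": the turn about the tool's z as a share of 180 degrees, from -1 to 1. A call has exactly 8 rows; each row is the pose to reach, as a shift and turn from the pose commanded when the call began, along the tool's axes at that moment, turning the shorter way round; what a row does not reach only later rows make up. A row lasts 1/12 s, in which the tool goes at most 41.7 mm and 7.16 degrees, less where a joint would pass 70% of its speed; a pose out of reach is approached as far as the arm can. A call with a number of a shift or a turn outside -1 to 1 is refused whole. A call with a gripper value outside its range is refused whole. "claw" is the opening, from 0 (shut) to 1 (fully open), set as the call begins (left out, the last holds). The fingers move at their own pace and stop on an object; "grip_force" is the grip in N (left out, the last holds). Time passes only in rows, so rows that repeat a pose let the fingers close, or fill a call up. It gives the time, the measured TCP pose, the force, the opening and the grip force at its end, in the units of the state.
- get_state(): the state, without advancing time (a new reading comes with each control period).
- grab_frame(name): name is "scene" or "top" or "wrist"; returns the picture (480x640x3 uint8, red, green, blue); there is no depth.
- calibration(name): a dict with "camera_matrix" (3x3 intrinsics, pixels), "extrinsics" (4x4, takes a point from camera to world coordinates). Camera axes: x right, y down, z forward; pixel columns grow to the right and rows downward; lengths in m; the calibration is good to about 2 mm. A picture is of the moment at which its call begins: read the wrist's pose just before it. calibration takes no time and is no camera call; for the wrist camera it gives the pose at the moment of the call.
- job_done(): hands the job in; it is judged then, once.
Trained networks look in the newest picture that a camera, given by its name, has taken for a name from the list of things; names that differ only in an ending like _2 or _b are one class to them, and where a whole thing is asked for, a point or a joint stands for the part that bears it (a point fixed in the world has none). Each returns a list of dicts, best first, with "score" (0 to 1); they miss things now and then, are a little off and sometimes report something else, mostly with a low value. They report only what shows in the picture. A call takes as long as a camera call. They do not tell look-alikes from the thing itself.
- boxes_of(query, camera): "rect" ([left, top, right, bottom] in pixels, round what is visible of it).
- regions_of(query, camera): "region" (480x640 bool, what is visible of it) and "rect" ([left, top, right, bottom] in pixels, round what is visible of it).
- spot_point(query, camera): "uv" ([column, row] in pixels: a listed point, or the origin of a listed thing).
The state is a dict: "t": time; "q": joint angles; "qd": joint speeds; "joint_efforts": joint torques, N m; "eef_pos": TCP position; "ee_rot": TCP orientation; "force": force on the tool from outside, world axes, zero at the start; "moment": the same for the moment, N m; "width": finger opening in m; "gripper_force": force on a finger pad.
Only numpy, scipy, OpenCV 4.12 (cv2) and the standard library are available. Lean on these libraries where they do the work, as an engineer would, in place of code of your own. Each camera call takes 0.05 s, during which the arm holds its last target. There are 200 camera calls.

### The job

Take the hand scraper and push all five steel offcuts off the plate into the trough along its side, reaching in under the clear shield; touch the offcuts only with the scraper, not with the fingers, and leave the bracket on the plate and the other things on the bench where they are. Then stand the scraper upright in the middle of the cork pad, lined up with the pad's length, and let go of it.

Things in the scene. Friction and masses are not known exactly. Their poses are not given: they have to be found in the camera images.
- plate: fixed bench-top steel plate, 210 (its x, away from the robot) x 260 mm (its y), top face 40 mm above the bench; origin under its centre at bench height, z up
- shield_front (a point): middle of the front lower edge of a clear flat shield over the plate's far half: 20 mm beyond the plate's centre, 125 mm above its top; axes as the plate's. The shield runs from here 100 mm to +x and 120 mm to either y, 4 mm thick, open at front and sides, on two 12 x 16 mm posts 92 mm to +x and 112 mm to either side of here, just beyond the plate's far edge, with a 12 mm bar on top between them
- trough: fixed open aluminium chip trough against one side (left or right) of the plate, 220 x 78 mm outside, walls 4 mm thick and 30 mm high (10 mm below the plate's top), floor 4 mm; origin under its centre at bench height, x along its length, parallel to the plate's x; 2 mm gap to the plate
- rail: fixed low dark steel bar 220 x 50 x 28 mm (30 mm with bolts) along the plate's other side; origin under its centre; not to be used
- scraper: loose hand scraper, 0.25 kg, standing on its block: block 90 (its x) x 22 (its y) x 22 mm high with a steel foot; origin at the centre of the block's underside, z up. From the block's middle (11 mm up) a flat-sided wooden handle, 22 mm thick across y and 26 mm wide, leans back towards its -x at 40 degrees from vertical and ends 96 mm along its axis
- scraper_grip (a point): grip point on the scraper's handle axis, 62 mm along it: 40 mm behind the origin (-x) and 58 mm above the underside; the handle is 22 mm thick across the scraper's y here
- pad: fixed cork parking pad on the bench, 140 (its x) x 76 mm, 4 mm thick; origin under its centre
- bracket: loose small steel bracket standing near the plate's front edge, 40 x 40 mm base, 26 mm tall, 0.3 kg; origin at the centre of its underside; to be left alone
- chip1: steel offcut, 24 (x) x 16 (y) x 8 mm, loose on the plate; origin at the centre of its underside
- chip2: steel offcut, 24 (x) x 16 (y) x 8 mm, loose on the plate; origin at the centre of its underside
- chip3: steel offcut, 24 (x) x 16 (y) x 8 mm, loose on the plate; origin at the centre of its underside
- chip4: round steel offcut, disc 20 mm diameter, 8 mm thick, loose on the plate; origin at the centre of its underside
- chip5: steel offcut, 24 (x) x 16 (y) x 8 mm, loose on the plate; origin at the centre of its underside
- can: standing grey spray can, 54 mm diameter, 150 mm tall, bystander; origin at the centre of its underside
- tub: standing white screw-top tub, 60 mm diameter, 70 mm tall, bystander; origin at the centre of its underside
- cartridge: grey respirator cartridge, disc 84 mm diameter, 30 mm tall, lying on the bench between robot and plate, bystander; origin at the centre of its underside
- hammer: hammer lying on the bench by its right edge, bystander; origin on the bench under its middle, x along it
- brush: hand brush lying on the bench by its left edge, bystander; origin on the bench under its middle, x along it
Things that resemble listed ones, but are neither listed nor needed, are in the scene too. What is shaped like the scraper but green or red is not meant.

How it is judged:
By the outcome, as a careful person would: the job done as asked, in the order asked, and still so for the second after the job is handed in, with the robot touching nothing.
It also fails if it takes over 72 s, if anything falls off the work surface, if the arm or the gripper's body presses on something with over 40 N, if the wrist force passes 120 N, or if a joint passes its speed limit or range.

## Working session

There is one attempt and no reset: what is moved stays moved. The work goes in short steps, Python scripts to look and compute and a tool call to move; the robot and the scene stay as the last step left them, time stands still between calls to the robot, and variables do not carry over. Pictures are saved under pics/ and viewed, at most 10 in all, crops included, and the job is handed in when it is done.

Besides the shell and the picture viewer there is one more tool, called after "Call:" in YAML: its name, and indented under it one key for each argument. arm_command: Moves the arm, as the interface text tells. Shift numbers are shares of 25 cm and turn numbers shares of 180 degrees, none past 1 either way. Its arguments: {"type":"object","properties":{"commands":{"type":"array"},"claw":{"type":"number"},"grip_force":{"type":"number"}},"required":["commands"]}

```bash
mkdir -p pics
cat > h.py <<'E'
import numpy as np, cv2
from station import *
def px2w(uv,cam,z):
    c=calibration(cam);K=np.array(c["camera_matrix"]);T=np.array(c["extrinsics"])
    d=T[:3,:3]@np.linalg.solve(K,[uv[0],uv[1],1.]);o=T[:3,3]
    return o+d*(z-o[2])/d[2]
def w2px(p,cam):
    c=calibration(cam);K=np.array(c["camera_matrix"]);T=np.linalg.inv(np.array(c["extrinsics"]))
    q=K@(T[:3,:3]@np.array(p)+T[:3,3]);return q[:2]/q[2]
def save(cam,name):
    im=grab_frame(cam);cv2.imwrite(f"pics/{name}.png",im[:,:,::-1]);return im
E
python3 - <<'E'
from h import *
a=save("scene","s0");b=save("top","t0")
Z=dict(plate=0,trough=0,rail=0,scraper=0,scraper_grip=.058,pad=0,bracket=.04,chip1=.04,chip4=.04,can=0,tub=0,cartridge=0,hammer=0,brush=0,shield_front=.165)
for n,z in Z.items():
    for r in spot_point(n,"top")[:6]:
        print(n,round(r["score"],2),np.round(r["uv"]),np.round(px2w(r["uv"],"top",z),3)[:2])
print(get_state())
for c in("top","scene"):print(np.round(np.array(calibration(c)["extrinsics"]),3))
E
```

```text
plate 0.77 [308. 208.] [0.594 0.028]
trough 0.97 [360. 211.] [ 0.585 -0.145]
rail 0.59 [258. 209.] [0.591 0.196]
scraper 0.9 [418. 313.] [ 0.24  -0.327]
scraper 0.82 [364. 282.] [ 0.343 -0.154]
scraper 0.57 [460. 210.] [ 0.586 -0.488]
scraper 0.28 [290. 206.] [0.601 0.091]
scraper_grip 0.9 [428. 302.] [ 0.27  -0.352]
scraper_grip 0.72 [460. 196.] [ 0.621 -0.474]
scraper_grip 0.69 [415. 252.] [ 0.433 -0.317]
scraper_grip 0.65 [332. 210.] [ 0.572 -0.051]
scraper_grip 0.64 [380. 273.] [ 0.364 -0.201]
pad 0.27 [311. 209.] [0.593 0.02 ]
bracket 0.68 [486. 244.] [ 0.46  -0.554]
bracket 0.56 [314. 228.] [0.517 0.008]
bracket 0.33 [309. 187.] [0.655 0.025]
chip1 0.59 [293. 204.] [0.597 0.079]
chip1 0.43 [333. 207.] [ 0.586 -0.055]
chip1 0.36 [284. 232.] [0.502 0.108]
chip1 0.16 [489. 244.] [ 0.463 -0.564]
chip4 0.59 [293. 204.] [0.597 0.079]
chip4 0.43 [333. 207.] [ 0.586 -0.055]
chip4 0.36 [284. 232.] [0.502 0.108]
chip4 0.16 [489. 244.] [ 0.463 -0.564]
can 0.57 [205. 186.] [0.672 0.381]
tub 0.53 [420. 193.] [ 0.647 -0.352]
tub 0.46 [306. 185.] [0.675 0.036]
cartridge 0.72 [294. 276.] [0.36
[... 488 characters left out ...]
 -5.82329249e+01,  2.93294263e+01,  7.00204477e+00,
        1.25993739e-02, -1.35300786e-05]), 'eef_pos': array([0.24142995, 0.63033385, 0.22658636]), 'ee_rot': array([-3.14154109e+00,  4.25609186e-05, -3.65779857e-01]), 'force': array([ 0.38105547, -0.12010883,  0.61595405]), 'moment': array([-0.00570281, -0.00228402, -0.03400639]), 'gripper_force': 0.0, 'width': 0.0878174237113961}
[[-2.000e-03 -9.780e-01  2.100e-01  1.260e-01]
 [-1.000e+00  2.000e-03 -1.000e-03 -0.000e+00]
 [ 1.000e-03 -2.100e-01 -9.780e-01  1.724e+00]
 [ 0.000e+00  0.000e+00  0.000e+00  1.000e+00]]
[[ 0.992 -0.107  0.073  0.39 ]
 [-0.129 -0.765  0.631 -0.688]
 [-0.011 -0.635 -0.773  0.99 ]
 [ 0.     0.     0.     1.   ]]
```

Run:
```python
import cv2
a=cv2.imread("pics/t0.png")
c=a[150:350,120:520]; cv2.imwrite("pics/t0c.png",cv2.resize(c,(800,400),interpolation=cv2.INTER_CUBIC))
```

```text
(no output)
```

View pics/t0c.png

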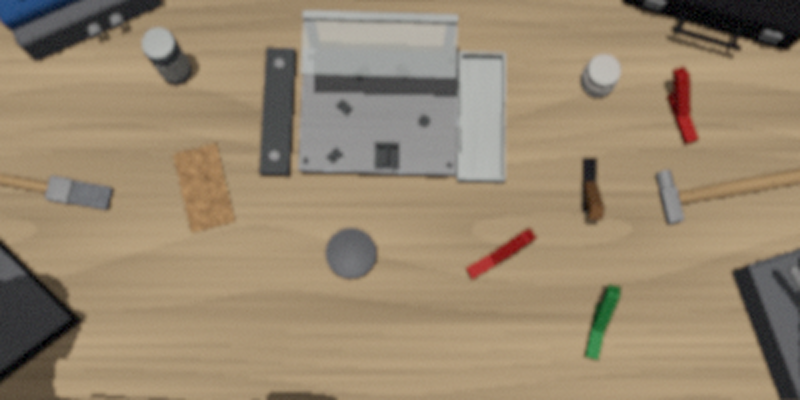

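View pics/s0.png

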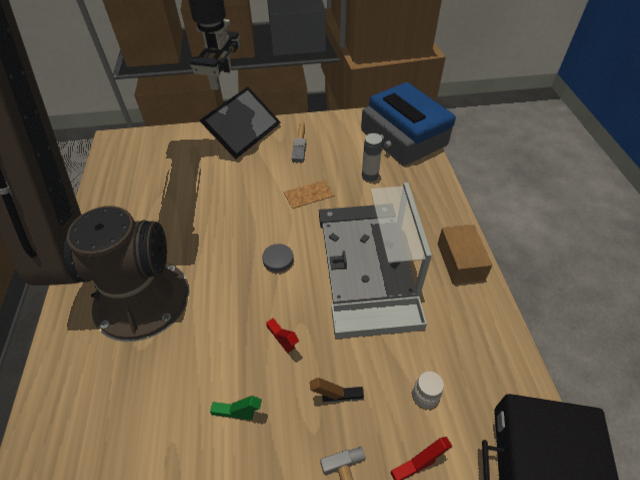

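The wooden-handled scraper is at about (416,245) in the top picture. The look-alikes are red (370,277), red (461,202) and green (421,312), so the brown one fits. The pad is at (222,243), the trough is on the right, and two chips are under the shield. I'll move for a closer look with the wrist camera.

Call:
arm_command:
  commands:
    - {"tx": 0.98, "ty": 0.6, "tz": -0.4, "twist": -0.1165}
    - {"tx": 0.98, "ty": 0.6, "tz": -0.4, "twist": -0.1165}
    - {"tx": 0.98, "ty": 0.6, "tz": -0.4, "twist": -0.1165}
    - {"tx": 0.98, "ty": 0.6, "tz": -0.4, "twist": -0.1165}
    - {"tx": 0.98, "ty": 0.6, "tz": -0.4, "twist": -0.1165}
    - {"tx": 0.98, "ty": 0.6, "tz": -0.4, "twist": -0.1165}
    - {"tx": 0.98, "ty": 0.6, "tz": -0.4, "twist": -0.1165}
    - {"tx": 0.98, "ty": 0.6, "tz": -0.4, "twist": -0.1165}

```text
t: 1.52
eef_pos: [0.4193, 0.3994, 0.3297]
ee_rot: [-3.139, -0.003, -0.002]
force: [-0.7, -0.1, 0.7]
width: 0.0878
gripper_force: 0.0
```

Run:
```python
from h import *
a=save("wrist","w0")
s=get_state();print(s["eef_pos"],s["ee_rot"],s["q"])
T=np.array(calibration("wrist")["extrinsics"]);print(np.round(T,3),calibration("wrist")["camera_matrix"])
for p in [(480,640),(0,0),(640,0),(0,480),(640,480)]:print(px2w(p,"wrist",.0)[:2])
for n,z in dict(pad=0.,plate=0.,chip1=.04).items():
    for r in spot_point(n,"wrist")[:6]:
        print(n,round(r["score"],2),np.round(r["uv"]),np.round(px2w(r["uv"],"wrist",z),3)[:2])
for r in regions_of("pad","wrist")[:2]:
    m=r["region"].astype(np.uint8);c=max(cv2.findContours(m,0,2)[0],key=cv2.contourArea)[:,0,:]
    w=np.array([px2w(u,"wrist",.004)[:2] for u in c],np.float32)
    print(r["score"],r["rect"],cv2.minAreaRect(w),cv2.boxPoints(cv2.minAreaRect(w)))
```

```text
[0.41945556 0.39952079 0.32969195] [-3.13876983e+00 -2.85882610e-03 -2.92463750e-03] [ 1.09941711e+00  1.49214968e-01 -3.78757546e-02  1.29991221e-03
 -1.37989626e+00  4.68214394e-01]
[[-0.002 -0.969 -0.248  0.484]
 [-1.     0.002  0.004  0.4  ]
 [-0.003  0.248 -0.969  0.489]
 [ 0.     0.     0.     1.   ]] [[387.92350249   0.         320.6508585 ]
 [  0.         387.92350249 235.31895693]
 [  0.           0.           1.        ]]
[-0.38036081  0.12118235]
[0.63426997 0.7627435 ]
[0.63185461 0.04206105]
[-0.03247596  0.90123602]
[-0.03162259 -0.09119803]
pad 0.73 [385. 148.] [0.468 0.323]
plate 0.5 [388. 147.] [0.468 0.321]
chip1 0.74 [596. 107.] [0.512 0.103]
chip1 0.68 [621.  26.] [0.591 0.091]
0.96 [346.0, 78.7, 430.9, 211.6] ((0.4663293957710266, 0.3225165605545044), (0.14046557247638702, 0.07669788599014282), 15.147744178771973) [[0.38851592 0.34118062]
 [0.40855774 0.2671476 ]
 [0.54414284 0.3038525 ]
 [0.524101   0.37788552]]
```

Call:
arm_command:
  commands:
    - {"tx": 0.16, "ty": 1.0}
    - {"tx": 0.16, "ty": 1.0}
    - {"tx": 0.16, "ty": 1.0}
    - {"tx": 0.16, "ty": 1.0}
    - {"tx": 0.16, "ty": 1.0}
    - {"tx": 0.16, "ty": 1.0}
    - {"tx": 0.16, "ty": 1.0}
    - {"tx": 0.16, "ty": 1.0}

```text
invalid input
```

Call:
arm_command:
  commands:
    - {"tx": 0.16, "ty": 0.54}
    - {"tx": 0.16, "ty": 0.54}
    - {"tx": 0.16, "ty": 0.54}
    - {"tx": 0.16, "ty": 0.54}
    - {"tx": 0.16, "ty": 0.54}
    - {"tx": 0.16, "ty": 0.54}
    - {"tx": 0.16, "ty": 0.54}
    - {"tx": 0.16, "ty": 0.54}

```text
invalid input
```

Run:
```python
from h import *
a=save("wrist","w1")
s=get_state();print(s["t"],s["eef_pos"],s["ee_rot"])
for n,z in dict(plate=0.,trough=0,rail=0,shield_front=.165,chip1=.04,chip4=.04,bracket=.04).items():
    for r in spot_point(n,"wrist")[:6]:
        print(n,round(r["score"],2),np.round(r["uv"]),np.round(px2w(r["uv"],"wrist",z),3)[:2])
for n,z in dict(plate=.04,trough=.03,chip1=.048,chip4=.048,bracket=.066).items():
  for r in regions_of(n,"wrist")[:6]:
    m=r["region"].astype(np.uint8);c=max(cv2.findContours(m,0,2)[0],key=cv2.contourArea)[:,0,:]
    w=np.array([px2w(u,"wrist",z)[:2] for u in c],np.float32)
    b=cv2.minAreaRect(w);print(n,round(r["score"],2),np.round(r["rect"]),np.round(b[0],3),np.round(b[1],3),round(b[2],1))
```

```text
1.8167 [0.41594985 0.40311657 0.32582518] [3.14082321e+00 7.39538682e-04 9.00002703e-04]
rail 0.96 [503.  28.] [0.599 0.198]
chip1 0.95 [629.  20.] [0.597 0.085]
chip1 0.9 [600. 105.] [0.513 0.1  ]
chip4 0.95 [629.  20.] [0.597 0.085]
chip4 0.9 [600. 105.] [0.513 0.099]
plate 0.98 [537.   0. 638. 132.] [0.553 0.109] [0.126 0.114] 0.1
trough 0.66 [ 91. 123. 270. 179.] [0.469 0.566] [0.198 0.043] 80.4
chip1 0.72 [590.  91. 620. 115.] [0.516 0.102] [0.018 0.028] 38.8
chip1 0.57 [618.   4. 639.  34.] [0.597 0.086] [0.026 0.021] 47.5
chip4 0.72 [590.  91. 620. 115.] [0.516 0.102] [0.018 0.028] 38.8
chip4 0.57 [618.   4. 639.  34.] [0.597 0.086] [0.026 0.021] 47.5
```

View pics/w1.png

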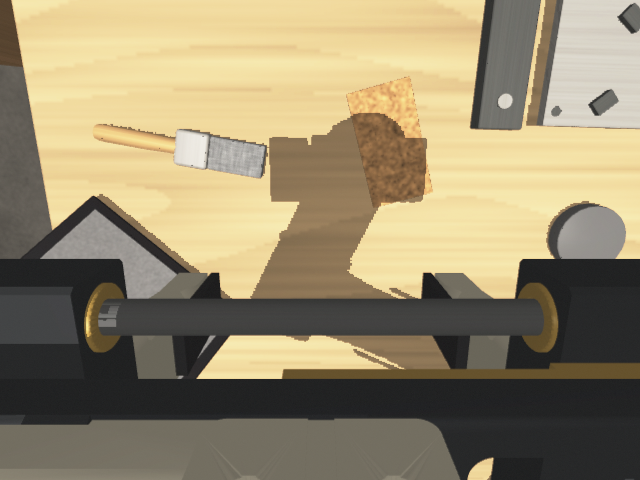

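The wrist view shows the pad at (390,142), the brush at (200,150), the rail at (500,60) and two chips at (603,102) and (629,18). It also shows why the moves were refused: every row needs all four fields.

Call:
arm_command:
  commands:
    - {"tx": 0.16, "ty": 1.0, "tz": 0, "twist": 0}
    - {"tx": 0.16, "ty": 1.0, "tz": 0, "twist": 0}
    - {"tx": 0.16, "ty": 1.0, "tz": 0, "twist": 0}
    - {"tx": 0.16, "ty": 1.0, "tz": 0, "twist": 0}
    - {"tx": 0.16, "ty": 1.0, "tz": 0, "twist": 0}
    - {"tx": 0.16, "ty": 1.0, "tz": 0, "twist": 0}
    - {"tx": 0.16, "ty": 1.0, "tz": 0, "twist": 0}
    - {"tx": 0.16, "ty": 1.0, "tz": 0, "twist": 0}

```text
t: 3.08
eef_pos: [0.4568, 0.1504, 0.3271]
ee_rot: [-3.141, -0.001, -0.003]
force: [-0.8, 0.7, -0.1]
width: 0.0878
gripper_force: 0.0
```

Call:
arm_command:
  commands:
    - {"tx": 0.16, "ty": 0.54, "tz": 0, "twist": 0}
    - {"tx": 0.16, "ty": 0.54, "tz": 0, "twist": 0}
    - {"tx": 0.16, "ty": 0.54, "tz": 0, "twist": 0}
    - {"tx": 0.16, "ty": 0.54, "tz": 0, "twist": 0}
    - {"tx": 0.16, "ty": 0.54, "tz": 0, "twist": 0}
    - {"tx": 0.16, "ty": 0.54, "tz": 0, "twist": 0}
    - {"tx": 0.16, "ty": 0.54, "tz": 0, "twist": 0}
    - {"tx": 0.16, "ty": 0.54, "tz": 0, "twist": 0}

```text
t: 3.75
eef_pos: [0.4967, 0.0189, 0.3265]
ee_rot: [-3.141, 0.0, 0.002]
force: [0.4, 1.3, 0.4]
width: 0.0876
gripper_force: 0.0
```

```bash
cat > m.py <<'E'
from h import *
import sys
def meas(sp,rg,cam="wrist"):
  s=get_state();print(s["t"],s["eef_pos"],s["ee_rot"])
  for n,z in sp.items():
    for r in spot_point(n,cam)[:6]:
        print(n,round(r["score"],2),np.round(r["uv"]),np.round(px2w(r["uv"],cam,z),3)[:2])
  for n,z in rg.items():
   for r in regions_of(n,cam)[:6]:
    m=r["region"].astype(np.uint8);c=max(cv2.findContours(m,0,2)[0],key=cv2.contourArea)[:,0,:]
    w=np.array([px2w(u,cam,z)[:2] for u in c],np.float32)
    b=cv2.minAreaRect(w);print(n,round(r["score"],2),np.round(r["rect"]),np.round(b[0],3),np.round(b[1],3),round(b[2],1))
E
python3 - <<'E'
from m import *
save("wrist","w2")
meas(dict(plate=0.,trough=0,rail=0,shield_front=.165,chip1=.04,chip4=.04,bracket=.04),dict(plate=.04,trough=.03,rail=.028,chip1=.048,chip4=.048,bracket=.066))
E
```

```text
3.8 [0.496627   0.01887124 0.32656601] [-3.14145243e+00 -4.51152816e-05  1.93224301e-03]
plate 0.92 [314. 106.] [0.596 0.028]
plate 0.36 [281. 293.] [0.357 0.073]
rail 0.74 [168. 100.] [0.602 0.2  ]
shield_front 0.64 [315.  60.] [0.617 0.024]
shield_front 0.2 [12. 36.] [0.634 0.253]
chip1 0.75 [11. 34.] [0.664 0.344]
chip1 0.67 [251. 178.] [0.514 0.099]
chip1 0.66 [262. 104.] [0.595 0.083]
chip4 0.75 [11. 34.] [0.664 0.344]
chip4 0.67 [251. 178.] [0.514 0.099]
chip4 0.66 [262. 104.] [0.595 0.083]
bracket 0.9 [328. 177.] [0.516 0.01 ]
bracket 0.69 [252. 177.] [0.515 0.098]
plate 0.87 [148.   0. 480. 205.] [0.59  0.026] [0.212 0.34 ] 0.1
plate 0.29 [248.  90. 272. 112.] [0.598 0.084] [0.025 0.016] 45.7
trough 0.87 [422.   1. 518. 209.] [ 0.588 -0.146] [0.079 0.22 ] 87.8
trough 0.48 [371. 115. 389. 136.] [ 0.574 -0.051] [0.02  0.021] 0.0
rail 0.8 [131.   0. 198. 201.] [0.593 0.192] [0.059 0.212] 88.0
chip1 0.88 [239. 167. 260. 187.] [0.516 0.099] [0.015 0.024] 40.5
chip1 0.82 [374. 118. 390. 136.] [ 0.574 -0.048] [0.018 0.019] 45.2
chip1 0.68 [248.  90. 273. 112.] [0.597 0.083] [0.025 0.016] 45.7
chip4 0.88 [239. 167. 260. 187.] [0.516 0.099] [0.015 0.024] 40.5
chip4 0.82 [374. 118. 390. 136.] [ 0.574 -0.048] [0.018 0.019] 45.2
chip4 0.68 [248.  90. 273. 112.] [0.597 0.083] [0.025 0.016] 45.7
bracket 0.58 [308. 163. 348. 198.] [0.515 0.012] [0.041 0.039] 87.9
```

View pics/w2.png

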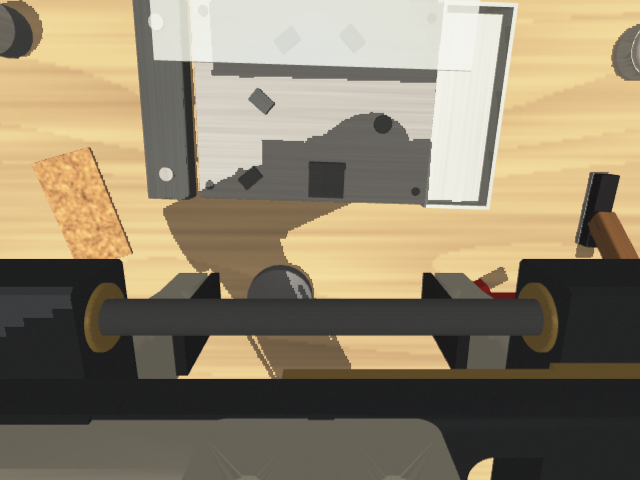

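The wrist view shows open chips at (250,177), (261,101) and the disc at (382,124), and the shielded chips at (287,39) and (352,38). The bracket is at (327,180) and the trough is on the right.

Run:
```python
from h import *
f=lambda u,z:np.round(px2w(u,"wrist",z)[:2],4)
for u in [(287,39),(352,38),(250,177),(261,101),(382,124)]:print("chip",f(u,.046))
for u in [(197,200),(427,207)]:print("platefront",f(u,.04))
for u in [(152,60),(470,70)]:print("shieldfront",f(u,.165))
for u in [(426,207),(490,209),(516,6)]:print("trough",f(u,.03))
for u in [(180,198),(148,197)]:print("rail",f(u,.028))
im=grab_frame("top")
for r in regions_of("trough","top")[:1]+regions_of("rail","top")[:1]+regions_of("plate","top")[:1]:
    m=r["region"].astype(np.uint8);c=max(cv2.findContours(m,0,2)[0],key=cv2.contourArea)[:,0,:]
    w=np.array([px2w(u,"top",.03)[:2] for u in c],np.float32);b=cv2.minAreaRect(w);print(b)
```

```text
chip [0.6583 0.0534]
chip [ 0.6593 -0.0138]
chip [0.5163 0.0981]
chip [0.5975 0.0826]
chip [ 0.5738 -0.0483]
platefront [0.4891 0.1618]
platefront [ 0.4811 -0.1053]
shieldfront [0.6176 0.1474]
shieldfront [ 0.6106 -0.0963]
trough [ 0.4793 -0.1069]
trough [ 0.4769 -0.1834]
trough [ 0.6936 -0.1869]
rail [0.4896 0.1857]
rail [0.4907 0.2236]
((0.5858018398284912, -0.1452411711215973), (0.07894381880760193, 0.2251448631286621), 88.64120483398438)
((0.5337438583374023, 0.1853879988193512), (0.09190697222948074, 0.02984851785004139), 1.088903546333313)
((0.5238398313522339, 0.02570725977420807), (0.2614450752735138, 0.07665526866912842), 86.68567657470703)
```

Call:
arm_command:
  commands:
    - {"tx": -0.24, "ty": 1.0, "tz": 0, "twist": 0}
    - {"tx": -0.24, "ty": 1.0, "tz": 0, "twist": 0}
    - {"tx": -0.24, "ty": 1.0, "tz": 0, "twist": 0}
    - {"tx": -0.24, "ty": 1.0, "tz": 0, "twist": 0}
    - {"tx": -0.24, "ty": 1.0, "tz": 0, "twist": 0}
    - {"tx": -0.24, "ty": 1.0, "tz": 0, "twist": 0}
    - {"tx": -0.24, "ty": 1.0, "tz": 0, "twist": 0}
    - {"tx": -0.24, "ty": 1.0, "tz": 0, "twist": 0}

```text
t: 5.32
eef_pos: [0.4357, -0.2348, 0.3264]
ee_rot: [3.141, 0.001, -0.004]
force: [-1.4, -0.5, -0.7]
width: 0.0879
gripper_force: 0.0
```

Call:
arm_command:
  commands:
    - {"tx": -0.28, "ty": 0.36, "tz": 0, "twist": 0}
    - {"tx": -0.28, "ty": 0.36, "tz": 0, "twist": 0}
    - {"tx": -0.28, "ty": 0.36, "tz": 0, "twist": 0}
    - {"tx": -0.28, "ty": 0.36, "tz": 0, "twist": 0}
    - {"tx": -0.28, "ty": 0.36, "tz": 0, "twist": 0}
    - {"tx": -0.28, "ty": 0.36, "tz": 0, "twist": 0}
    - {"tx": -0.28, "ty": 0.36, "tz": 0, "twist": 0}
    - {"tx": -0.28, "ty": 0.36, "tz": 0, "twist": 0}

```text
t: 5.98
eef_pos: [0.3675, -0.3215, 0.3265]
ee_rot: [-3.141, -0.0, 0.002]
force: [1.0, -0.1, -0.8]
width: 0.0878
gripper_force: 0.0
```

Run:
```python
from m import *
im=save("wrist","w3")
meas(dict(scraper=0.,scraper_grip=.058),dict(scraper=.02))
p=w2px([.44,-.32,.03],"wrist").astype(int);print(p)
x0,y0=max(p[0]-100,0),max(p[1]-100,0);c=im[y0:y0+200,x0:x0+200]
print(x0,y0,c.shape);cv2.imwrite("pics/w3c.png",cv2.resize(c,None,fx=3,fy=3,interpolation=2)[:,:,::-1])
```

```text
6.0333 [ 0.36748968 -0.32160307  0.3265318 ] [-3.14152433e+00 -4.74507699e-05  1.85079043e-03]
scraper 0.89 [190. 204.] [ 0.349 -0.156]
scraper 0.78 [325. 287.] [ 0.236 -0.327]
scraper 0.56 [322. 100.] [ 0.473 -0.322]
scraper_grip 0.87 [208. 200.] [ 0.362 -0.195]
scraper_grip 0.76 [334. 282.] [ 0.266 -0.337]
scraper_grip 0.7 [320. 134.] [ 0.434 -0.32 ]
scraper 0.91 [152. 176. 227. 231.] [ 0.349 -0.162] [0.025 0.1  ] 30.9
scraper 0.83 [460.   0. 496.  36.] [ 0.56  -0.489] [0.037 0.03 ] 17.5
scraper 0.79 [307.  59. 332. 166.] [ 0.457 -0.321] [0.025 0.118] 88.3
scraper 0.68 [314. 256. 353. 296.] [ 0.254 -0.336] [0.036 0.059] 75.6
[319 128]
219 28 (200, 200, 3)
```

View pics/w3c.png

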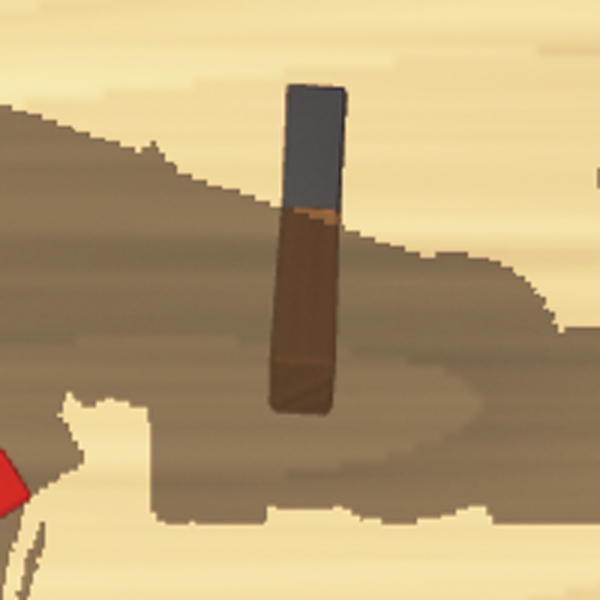

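This is the wooden-handled scraper with a grey block, the one described: block at about (323,77) and handle down to (320,163) in the frame. The look-alikes are red or green.

Run:
```python
from h import *
f=lambda u,z:np.round(px2w((u[0]/3+219,u[1]/3+28),"wrist",z)[:2],4)
a,b=f((287,86),.022),f((346,88),.022);c,d=f((282,208),.022),f((340,208),.022)
print("front L,R",a,b,"lower",c,d)
print("yaw L,R",np.degrees(np.arctan2(*(a-c)[::-1])),np.degrees(np.arctan2(*(b-d)[::-1])),"front",np.degrees(np.arctan2((a-b)[1],(a-b)[0]))-90)
print("handle upper-face edges: low end (z~.09)",f((273,360),.093),f((334,363),.093), f((270,405),.076),f((330,410),.076))
```

```text
front L,R [ 0.5163 -0.3141] [ 0.5156 -0.3358] lower [ 0.4739 -0.3121] [ 0.4739 -0.334 ]
yaw L,R -2.700629337395291 -2.471664761633371 front -1.847610265994689
handle upper-face edges: low end (z~.09) [ 0.4202 -0.3104] [ 0.4193 -0.3305] [ 0.4044 -0.3088] [ 0.4028 -0.3296]
```

Call:
arm_command:
  commands:
    - {"tx": 0.202, "ty": -0.004, "tz": 0.15, "twist": 0.014}
    - {"tx": 0.202, "ty": -0.004, "tz": 0.3, "twist": 0.014}
    - {"tx": 0.202, "ty": -0.004, "tz": 0.45, "twist": 0.014}
    - {"tx": 0.202, "ty": -0.004, "tz": 0.6, "twist": 0.014}
    - {"tx": 0.202, "ty": -0.004, "tz": 0.6, "twist": 0.014}
    - {"tx": 0.202, "ty": -0.004, "tz": 0.6, "twist": 0.014}
    - {"tx": 0.202, "ty": -0.004, "tz": 0.6, "twist": 0.014}
    - {"tx": 0.202, "ty": -0.004, "tz": 0.6, "twist": 0.014}

```text
t: 6.85
eef_pos: [0.4189, -0.3222, 0.1796]
ee_rot: [3.14, -0.004, -0.043]
force: [0.5, -0.0, 0.2]
width: 0.0879
gripper_force: 0.0
```

Run:
```python
from m import *
s=get_state();print(s["q"])
im=save("wrist","w4");save("scene","s1")
meas(dict(scraper_grip=.058),{})
```

```text
[-2.83609664e-01  1.52636819e-01 -3.81247308e-01  1.00784345e-03
 -1.03239842e+00  1.81060702e+00]
6.95 [ 0.41854037 -0.32201646  0.17922363] [ 3.14007679 -0.00422637 -0.04363261]
scraper_grip 0.81 [319. 206.] [ 0.434 -0.32 ]
scraper_grip 0.74 [153. 301.] [ 0.365 -0.188]
```

Call:
arm_command:
  commands:
    - {"tx": 0, "ty": -0.004, "tz": 0.12, "twist": 0}
    - {"tx": 0, "ty": -0.004, "tz": 0.24, "twist": 0}
    - {"tx": 0, "ty": -0.004, "tz": 0.36, "twist": 0}
    - {"tx": 0, "ty": -0.004, "tz": 0.44, "twist": 0}
    - {"tx": 0, "ty": -0.004, "tz": 0.482, "twist": 0}
    - {"tx": 0, "ty": -0.004, "tz": 0.482, "twist": 0}
    - {"tx": 0, "ty": -0.004, "tz": 0.482, "twist": 0}
    - {"tx": 0, "ty": -0.004, "tz": 0.482, "twist": 0}

```text
t: 7.67
eef_pos: [0.4184, -0.3209, 0.0576]
ee_rot: [3.141, -0.002, -0.044]
force: [0.1, -0.2, 0.1]
width: 0.0877
gripper_force: 0.0
```

Call:
arm_command:
  commands:
    - {"tx": 0, "ty": 0, "tz": 0, "twist": 0}
    - {"tx": 0, "ty": 0, "tz": 0, "twist": 0}
    - {"tx": 0, "ty": 0, "tz": 0, "twist": 0}
    - {"tx": 0, "ty": 0, "tz": 0, "twist": 0}
    - {"tx": 0, "ty": 0, "tz": 0, "twist": 0}
    - {"tx": 0, "ty": 0, "tz": 0, "twist": 0}
    - {"tx": 0, "ty": 0, "tz": 0, "twist": 0}
    - {"tx": 0, "ty": 0, "tz": 0, "twist": 0}
  claw: 0
  grip_force: 50

```text
t: 8.33
eef_pos: [0.4173, -0.3204, 0.056]
ee_rot: [-3.142, 0.0, -0.044]
force: [-0.6, 0.5, -0.3]
width: 0.0395
gripper_force: 0.0
```

Call:
arm_command:
  commands:
    - {"tx": 0, "ty": 0, "tz": 0, "twist": 0}
    - {"tx": 0, "ty": 0, "tz": 0, "twist": 0}
    - {"tx": 0, "ty": 0, "tz": 0, "twist": 0}
    - {"tx": 0, "ty": 0, "tz": 0, "twist": 0}
    - {"tx": 0, "ty": 0, "tz": 0, "twist": 0}
    - {"tx": 0, "ty": 0, "tz": 0, "twist": 0}
    - {"tx": 0, "ty": 0, "tz": 0, "twist": 0}
    - {"tx": 0, "ty": 0, "tz": 0, "twist": 0}

```text
t: 9.0
eef_pos: [0.4173, -0.3204, 0.056]
ee_rot: [3.142, 0.0, -0.044]
force: [0.7, 0.7, -0.9]
width: 0.0217
gripper_force: 50.0
```

Call:
arm_command:
  commands:
    - {"tx": 0, "ty": 0, "tz": -0.05, "twist": 0}
    - {"tx": 0, "ty": 0, "tz": -0.1, "twist": 0}
    - {"tx": 0, "ty": 0, "tz": -0.2, "twist": 0}
    - {"tx": 0, "ty": 0, "tz": -0.3, "twist": 0}
    - {"tx": 0, "ty": 0, "tz": -0.4, "twist": 0}
    - {"tx": 0, "ty": 0, "tz": -0.5, "twist": 0}
    - {"tx": 0, "ty": 0, "tz": -0.56, "twist": 0}
    - {"tx": 0, "ty": 0, "tz": -0.56, "twist": 0}

```text
t: 9.67
eef_pos: [0.4187, -0.3211, 0.1994]
ee_rot: [3.14, -0.005, -0.043]
force: [-0.4, -0.9, -3.8]
width: 0.0219
gripper_force: 50.0
```

Run:
```python
from m import *
s=get_state();print(s["width"],s["gripper_force"],s["force"],s["moment"])
im=save("wrist","w5");cv2.imwrite("pics/w5c.png",im[:300,150:500,::-1])
meas(dict(scraper=.14,scraper_grip=.198),{})
```

```text
0.021851703595400125 49.99468445777893 [-0.39768971 -0.89667226 -3.80462295] [-0.07041031  0.02609154 -0.00964636]
9.7167 [ 0.41780612 -0.32047319  0.19718352] [ 3.14115578e+00 -2.66308608e-03 -4.38900416e-02]
scraper 0.96 [322. 155.] [ 0.472 -0.322]
scraper_grip 0.93 [319. 258.] [ 0.432 -0.319]
scraper_grip 0.15 [595. 140.] [ 0.475 -0.429]
```

View pics/w5c.png

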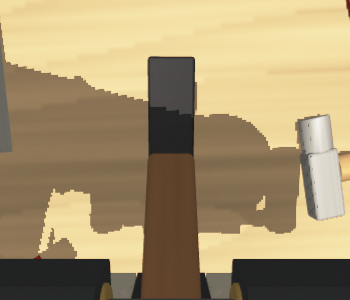

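The scraper is held straight, with its block ahead at about (322,105). Next I'll carry it to behind the front chip at yaw -30°.

Call:
arm_command:
  commands:
    - {"tx": 0.086, "ty": -0.1, "tz": 0, "twist": 0}
    - {"tx": 0.086, "ty": -0.23, "tz": 0, "twist": 0}
    - {"tx": 0.086, "ty": -0.36, "tz": 0, "twist": 0}
    - {"tx": 0.086, "ty": -0.49, "tz": 0, "twist": 0}
    - {"tx": 0.086, "ty": -0.62, "tz": 0, "twist": 0}
    - {"tx": 0.086, "ty": -0.75, "tz": 0, "twist": 0}
    - {"tx": 0.086, "ty": -0.87, "tz": 0, "twist": 0}
    - {"tx": 0.086, "ty": -0.968, "tz": 0, "twist": 0}

```text
t: 10.48
eef_pos: [0.4481, -0.0778, 0.1944]
ee_rot: [3.141, 0.003, -0.043]
force: [0.1, -0.2, -3.3]
width: 0.0217
gripper_force: 50.0
```

Call:
arm_command:
  commands:
    - {"tx": -0.03, "ty": -0.12, "tz": 0, "twist": 0.02}
    - {"tx": -0.05, "ty": -0.25, "tz": 0, "twist": 0.04}
    - {"tx": -0.08, "ty": -0.38, "tz": 0, "twist": 0.07}
    - {"tx": -0.11, "ty": -0.51, "tz": 0, "twist": 0.1}
    - {"tx": -0.15, "ty": -0.64, "tz": 0, "twist": 0.13}
    - {"tx": -0.18, "ty": -0.77, "tz": 0, "twist": 0.153}
    - {"tx": -0.21, "ty": -0.88, "tz": 0, "twist": 0.153}
    - {"tx": -0.21, "ty": -0.952, "tz": 0, "twist": 0.153}

```text
t: 11.15
eef_pos: [0.4054, 0.1621, 0.1946]
ee_rot: [3.14, 0.001, -0.524]
force: [-0.2, -0.5, -2.2]
width: 0.0217
gripper_force: 50.0
```

Run:
```python
from m import *
im=save("wrist","w6")
meas(dict(scraper=.142,chip1=.04),{})
a=px2w((322,57),"wrist",.164);print(a)
```

```text
11.2 [0.40676189 0.1642114  0.19471074] [ 3.14089132e+00  7.97640883e-04 -5.22338058e-01]
scraper 0.64 [323. 155.] [0.454 0.134]
chip1 0.95 [321.  51.] [0.515 0.098]
[0.49208428 0.11116771 0.164     ]
```

Call:
arm_command:
  commands:
    - {"tx": 0, "ty": 0, "tz": 0.08, "twist": 0}
    - {"tx": 0, "ty": 0, "tz": 0.16, "twist": 0}
    - {"tx": 0, "ty": 0, "tz": 0.24, "twist": 0}
    - {"tx": 0, "ty": 0, "tz": 0.31, "twist": 0}
    - {"tx": 0, "ty": 0, "tz": 0.36, "twist": 0}
    - {"tx": 0, "ty": 0, "tz": 0.394, "twist": 0}
    - {"tx": 0, "ty": 0, "tz": 0.394, "twist": 0}
    - {"tx": 0, "ty": 0, "tz": 0.394, "twist": 0}

```text
t: 11.97
eef_pos: [0.4072, 0.1598, 0.0973]
ee_rot: [3.14, 0.0, -0.525]
force: [-0.8, -0.5, -3.8]
width: 0.0216
gripper_force: 50.0
```

Call:
arm_command:
  commands:
    - {"tx": 0.03, "ty": 0, "tz": 0, "twist": 0}
    - {"tx": 0.07, "ty": 0, "tz": 0, "twist": 0}
    - {"tx": 0.11, "ty": 0, "tz": 0, "twist": 0}
    - {"tx": 0.16, "ty": 0, "tz": 0, "twist": 0}
    - {"tx": 0.2, "ty": 0, "tz": 0, "twist": 0}
    - {"tx": 0.24, "ty": 0, "tz": 0, "twist": 0}
    - {"tx": 0.276, "ty": 0, "tz": 0, "twist": 0}
    - {"tx": 0.276, "ty": 0, "tz": 0, "twist": 0}

```text
t: 12.63
eef_pos: [0.4686, 0.1252, 0.0975]
ee_rot: [-3.142, -0.0, -0.526]
force: [0.2, 0.3, -2.0]
width: 0.022
gripper_force: 50.0
```

Run:
```python
from m import *
im=save("wrist","w7")
meas(dict(scraper=.042,chip1=.044,bracket=.04),dict(chip1=.048))
```

```text
12.6833 [0.46780728 0.12532945 0.09739556] [ 3.14136957e+00  6.28071644e-05 -5.26050501e-01]
scraper 0.86 [319. 155.] [0.515 0.099]
chip1 0.67 [310.  35.] [0.568 0.073]
bracket 0.78 [459.  73.] [0.514 0.015]
chip1 0.75 [292.   6. 327.  60.] [0.569 0.074] [0.016 0.024] 60.0
chip1 0.74 [232.   4. 286.  16.] [0.589 0.089] [0.025 0.007] 60.0
chip1 0.62 [ 14. 262.  99. 382.] [0.49  0.297] [0.047 0.029] 60.0
```

View pics/w7.png

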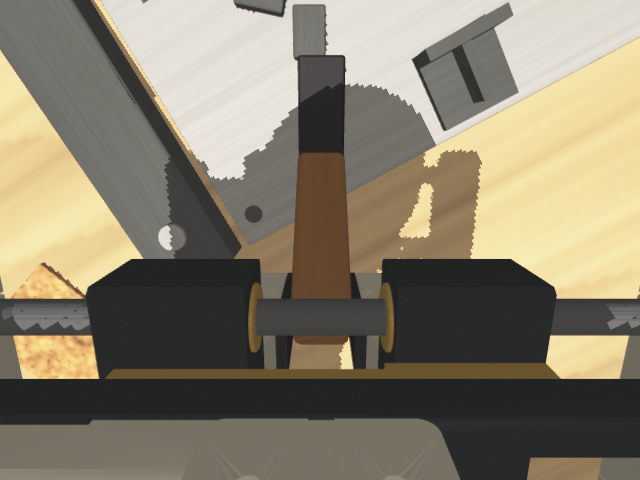

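Chip 1 is hooked cleanly to (0.568, 0.074). It shows at (310,35), directly ahead of the block, and the bracket at (465,75) is untouched. Next is the lane-1 sweep.

Call:
arm_command:
  commands:
    - {"tx": -0.03, "ty": 0, "tz": 0, "twist": 0}
    - {"tx": -0.03, "ty": 0, "tz": -0.05, "twist": 0}
    - {"tx": -0.03, "ty": 0, "tz": -0.11, "twist": 0}
    - {"tx": -0.03, "ty": 0, "tz": -0.16, "twist": -0.03}
    - {"tx": -0.03, "ty": 0, "tz": -0.16, "twist": -0.06}
    - {"tx": -0.03, "ty": 0, "tz": -0.16, "twist": -0.1}
    - {"tx": -0.03, "ty": 0, "tz": -0.16, "twist": -0.135}
    - {"tx": -0.03, "ty": 0, "tz": -0.16, "twist": -0.157}

```text
t: 13.55
eef_pos: [0.4598, 0.1301, 0.1378]
ee_rot: [-3.141, -0.0, -0.024]
force: [0.5, 0.1, -2.8]
width: 0.0218
gripper_force: 50.0
```

Call:
arm_command:
  commands:
    - {"tx": 0.1, "ty": 0.03, "tz": 0, "twist": 0}
    - {"tx": 0.2, "ty": 0.03, "tz": 0, "twist": 0}
    - {"tx": 0.308, "ty": 0.03, "tz": 0, "twist": 0}
    - {"tx": 0.308, "ty": 0.03, "tz": 0, "twist": 0}
    - {"tx": 0.308, "ty": 0.03, "tz": 0.06, "twist": 0}
    - {"tx": 0.308, "ty": 0.03, "tz": 0.12, "twist": 0}
    - {"tx": 0.308, "ty": 0.03, "tz": 0.16, "twist": 0}
    - {"tx": 0.308, "ty": 0.03, "tz": 0.16, "twist": 0}

```text
t: 14.22
eef_pos: [0.5363, 0.1199, 0.0964]
ee_rot: [3.14, 0.001, -0.03]
force: [1.0, -0.5, -3.2]
width: 0.0216
gripper_force: 50.0
```

Run:
```python
from m import *
im=save("wrist","w8")
meas(dict(scraper=.042,chip1=.044,bracket=.04,shield_front=.165),dict(chip1=.048))
```

```text
14.2667 [0.53652669 0.12001033 0.09701456] [ 3.14073287e+00  1.06866717e-03 -3.04349988e-02]
scraper 0.8 [321. 155.] [0.592 0.119]
chip1 0.97 [386. 142.] [0.598 0.084]
chip1 0.61 [406. 191.] [0.571 0.073]
chip1 0.57 [626. 178.] [ 0.575 -0.047]
chip1 0.92 [361. 118. 413. 166.] [0.599 0.084] [0.025 0.017] 47.5
chip1 0.89 [607. 161. 638. 199.] [ 0.575 -0.043] [0.021 0.016] 9.8
chip1 0.74 [382. 167. 431. 220.] [0.572 0.073] [0.018 0.024] 59.6
```

View pics/w8.png

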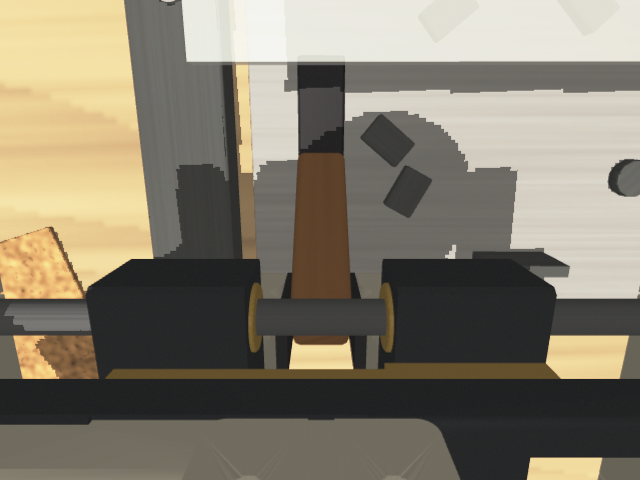

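Call:
arm_command:
  commands:
    - {"tx": 0, "ty": 0.03, "tz": 0, "twist": 0}
    - {"tx": 0, "ty": 0.07, "tz": 0, "twist": 0}
    - {"tx": 0, "ty": 0.11, "tz": 0, "twist": 0}
    - {"tx": 0, "ty": 0.15, "tz": 0, "twist": 0}
    - {"tx": 0, "ty": 0.19, "tz": 0, "twist": 0}
    - {"tx": 0, "ty": 0.23, "tz": 0, "twist": 0}
    - {"tx": 0, "ty": 0.27, "tz": 0, "twist": 0}
    - {"tx": 0, "ty": 0.31, "tz": 0, "twist": 0}

```text
t: 15.18
eef_pos: [0.5348, 0.0411, 0.0976]
ee_rot: [-3.142, 0.0, -0.032]
force: [-0.4, 0.5, -2.6]
width: 0.0217
gripper_force: 50.0
```

Call:
arm_command:
  commands:
    - {"tx": 0, "ty": 0.04, "tz": 0, "twist": 0}
    - {"tx": 0, "ty": 0.08, "tz": 0, "twist": 0}
    - {"tx": 0, "ty": 0.12, "tz": 0, "twist": 0}
    - {"tx": 0, "ty": 0.16, "tz": 0, "twist": 0}
    - {"tx": 0, "ty": 0.2, "tz": 0, "twist": 0}
    - {"tx": 0, "ty": 0.24, "tz": 0, "twist": 0}
    - {"tx": 0, "ty": 0.28, "tz": 0, "twist": 0}
    - {"tx": 0, "ty": 0.32, "tz": 0, "twist": 0}

```text
t: 15.85
eef_pos: [0.5323, -0.0386, 0.0975]
ee_rot: [3.142, 0.0, -0.031]
force: [-0.7, -0.4, -2.7]
width: 0.022
gripper_force: 50.0
```

Run:
```python
from m import *
im=save("wrist","w9");s=get_state();print(s["force"],s["width"])
meas(dict(scraper=.042,chip1=.044,bracket=.04),dict(chip1=.048))
```

```text
[-0.71666614 -2.52499704 -3.17716359] 0.0215905111787976
15.9 [ 0.53193074 -0.03979407  0.0974597 ] [ 3.14116729e+00  6.51551316e-04 -3.16547700e-02]
scraper 0.56 [319. 154.] [ 0.588 -0.039]
chip1 0.97 [388. 179.] [ 0.573 -0.076]
chip1 0.61 [362. 212.] [ 0.555 -0.061]
chip1 0.57 [352. 167.] [ 0.58  -0.056]
chip1 0.96 [346. 142. 369. 185.] [ 0.583 -0.058] [0.014 0.024] 89.1
chip1 0.68 [370. 162. 407. 201.] [ 0.574 -0.075] [0.021 0.019] 57.7
chip1 0.67 [346. 194. 387. 230.] [ 0.556 -0.062] [0.021 0.017] 88.2
```

Call:
arm_command:
  commands:
    - {"tx": 0, "ty": 0.04, "tz": 0, "twist": 0}
    - {"tx": 0, "ty": 0.08, "tz": 0, "twist": 0}
    - {"tx": 0, "ty": 0.12, "tz": 0, "twist": 0}
    - {"tx": 0, "ty": 0.16, "tz": 0, "twist": 0}
    - {"tx": 0, "ty": 0.2, "tz": 0, "twist": 0}
    - {"tx": 0, "ty": 0.24, "tz": 0, "twist": 0}
    - {"tx": 0, "ty": 0.28, "tz": 0, "twist": 0}
    - {"tx": 0, "ty": 0.33, "tz": 0, "twist": 0}

```text
t: 16.77
eef_pos: [0.5297, -0.1211, 0.0975]
ee_rot: [3.142, 0.0, -0.031]
force: [0.2, 0.1, -3.1]
width: 0.0215
gripper_force: 50.0
```

Call:
arm_command:
  commands:
    - {"tx": 0, "ty": 0, "tz": 0, "twist": 0}
    - {"tx": 0, "ty": 0, "tz": 0, "twist": 0}
    - {"tx": 0, "ty": 0, "tz": -0.06, "twist": 0}
    - {"tx": 0, "ty": 0, "tz": -0.12, "twist": 0}
    - {"tx": 0, "ty": -0.06, "tz": -0.12, "twist": 0}
    - {"tx": 0, "ty": -0.12, "tz": -0.12, "twist": 0}
    - {"tx": 0, "ty": -0.18, "tz": -0.12, "twist": 0}
    - {"tx": 0, "ty": -0.24, "tz": -0.12, "twist": 0}

```text
t: 17.43
eef_pos: [0.5316, -0.0593, 0.1277]
ee_rot: [-3.141, -0.0, -0.031]
force: [0.5, -0.3, -3.1]
width: 0.0216
gripper_force: 50.0
```

Run:
```python
from m import *
im=save("wrist","w10");s=get_state();print(s["force"],s["width"])
meas(dict(chip1=.044,bracket=.04,shield_front=.165),dict(chip1=.012,trough=.03))
f=lambda u,z:np.round(px2w(u,"wrist",z)[:2],4)
```

```text
[-0.67766219  2.06325713 -3.78479678] 0.021799645831556615
17.4833 [ 0.53201907 -0.05749343  0.12774872] [-3.14081653e+00 -8.69667815e-04 -3.05322054e-02]
chip1 0.87 [434. 196.] [ 0.558 -0.13 ]
chip1 0.8 [430. 172.] [ 0.574 -0.126]
chip1 0.61 [212. 267.] [0.515 0.015]
chip1 0.56 [398. 161.] [ 0.581 -0.107]
bracket 0.63 [213. 268.] [0.513 0.015]
shield_front 0.73 [24. 83.] [0.614 0.026]
chip1 0.83 [415. 182. 450. 207.] [ 0.553 -0.139] [0.025 0.016] 88.3
chip1 0.82 [414. 157. 442. 184.] [ 0.571 -0.137] [0.02  0.019] 88.3
trough 0.56 [383.   1. 530. 258.] [ 0.592 -0.145] [0.079 0.16 ] 88.4
```

View pics/w10.png

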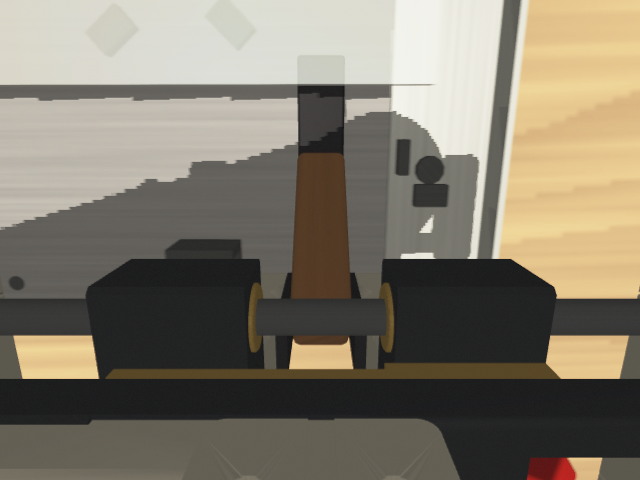

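Three chips lie in the trough at (430,170), (431,195) and (403,157). The shielded two are still at (110,30) and (230,22), and the bracket at (205,250) hasn't moved. Next is the lane under the shield.

Call:
arm_command:
  commands:
    - {"tx": 0.019, "ty": -0.05, "tz": -0.02, "twist": 0}
    - {"tx": 0.019, "ty": -0.13, "tz": -0.02, "twist": 0}
    - {"tx": 0.019, "ty": -0.22, "tz": -0.02, "twist": 0}
    - {"tx": 0.019, "ty": -0.31, "tz": -0.02, "twist": 0}
    - {"tx": 0.019, "ty": -0.4, "tz": -0.02, "twist": 0}
    - {"tx": 0.019, "ty": -0.5, "tz": -0.02, "twist": 0}
    - {"tx": 0.019, "ty": -0.58, "tz": -0.02, "twist": 0}
    - {"tx": 0.019, "ty": -0.61, "tz": -0.02, "twist": 0}

```text
t: 18.4
eef_pos: [0.5418, 0.0944, 0.1328]
ee_rot: [-3.141, -0.001, -0.03]
force: [0.5, -1.1, -3.6]
width: 0.022
gripper_force: 50.0
```

Call:
arm_command:
  commands:
    - {"tx": 0, "ty": 0, "tz": 0.05, "twist": 0}
    - {"tx": 0, "ty": 0, "tz": 0.1, "twist": 0}
    - {"tx": 0, "ty": 0, "tz": 0.14, "twist": 0}
    - {"tx": 0, "ty": 0, "tz": 0.14, "twist": 0}
    - {"tx": 0.04, "ty": 0, "tz": 0.14, "twist": 0}
    - {"tx": 0.08, "ty": 0, "tz": 0.14, "twist": 0}
    - {"tx": 0.112, "ty": 0, "tz": 0.14, "twist": 0}
    - {"tx": 0.112, "ty": 0, "tz": 0.14, "twist": 0}

```text
t: 19.07
eef_pos: [0.5717, 0.0913, 0.0979]
ee_rot: [-3.141, -0.002, -0.032]
force: [-0.1, 0.1, -2.3]
width: 0.0217
gripper_force: 50.0
```

Run:
```python
from m import *
im=save("wrist","w11");s=get_state();print(s["force"],s["width"])
meas(dict(chip1=.044,shield_front=.165,scraper=.042),dict(chip1=.048))
```

```text
[-0.36148661 -0.43113279 -2.12924114] 0.021351466511038523
19.1167 [0.57051231 0.09113622 0.09760944] [-3.14143639e+00 -5.28016578e-04 -3.21686744e-02]
shield_front 0.58 [592. 222.] [0.612 0.025]
chip1 0.52 [ 49.   0. 640. 377.] [0.619 0.065] [0.316 0.155] 88.2
```

View pics/w11.png

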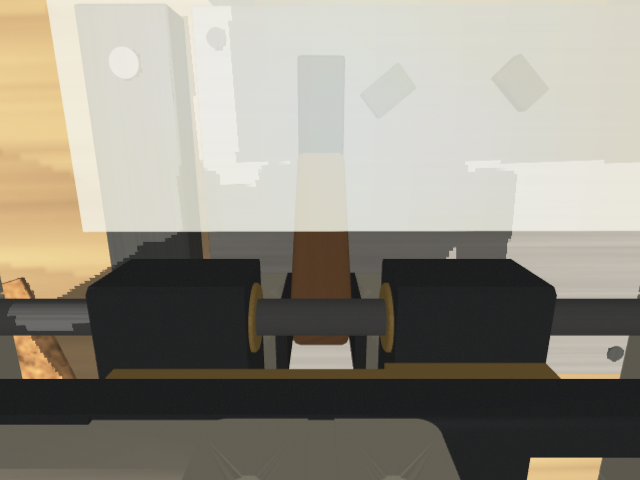

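The block lies under the shield with its tip at row 57. The chips at (388,90) and (520,83) are within its length, so I'll sweep.

Call:
arm_command:
  commands:
    - {"tx": 0, "ty": 0.03, "tz": 0, "twist": 0}
    - {"tx": 0, "ty": 0.07, "tz": 0, "twist": 0}
    - {"tx": 0, "ty": 0.11, "tz": 0, "twist": 0}
    - {"tx": 0, "ty": 0.15, "tz": 0, "twist": 0}
    - {"tx": 0, "ty": 0.19, "tz": 0, "twist": 0}
    - {"tx": 0, "ty": 0.23, "tz": 0, "twist": 0}
    - {"tx": 0, "ty": 0.26, "tz": 0, "twist": 0}
    - {"tx": 0, "ty": 0.29, "tz": 0, "twist": 0}

```text
t: 19.98
eef_pos: [0.5669, 0.0177, 0.0976]
ee_rot: [-3.142, -0.0, -0.032]
force: [0.3, -0.0, -3.3]
width: 0.0216
gripper_force: 50.0
```

Call:
arm_command:
  commands:
    - {"tx": 0, "ty": 0.04, "tz": 0, "twist": 0}
    - {"tx": 0, "ty": 0.08, "tz": 0, "twist": 0}
    - {"tx": 0, "ty": 0.12, "tz": 0, "twist": 0}
    - {"tx": 0, "ty": 0.16, "tz": 0, "twist": 0}
    - {"tx": 0, "ty": 0.2, "tz": 0, "twist": 0}
    - {"tx": 0, "ty": 0.24, "tz": 0, "twist": 0}
    - {"tx": 0, "ty": 0.27, "tz": 0, "twist": 0}
    - {"tx": 0, "ty": 0.29, "tz": 0, "twist": 0}

```text
t: 20.65
eef_pos: [0.5645, -0.0548, 0.0975]
ee_rot: [3.142, 0.0, -0.032]
force: [0.1, 1.0, -3.2]
width: 0.0214
gripper_force: 50.0
```

Run:
```python
from m import *
im=save("wrist","w12");s=get_state();print(s["force"],s["width"])
meas(dict(chip1=.044,scraper=.042),dict(chip1=.048))
```

```text
[-0.18971054 -0.01302088 -2.02271029] 0.021677515499775736
20.7 [ 0.5644272  -0.05509785  0.09751052] [ 3.14140382e+00  2.71661483e-04 -3.21235377e-02]
chip1 0.8 [448. 226.] [ 0.578 -0.126]
chip1 0.71 [451. 253.] [ 0.562 -0.128]
chip1 0.58 [414. 210.] [ 0.588 -0.106]
chip1 0.65 [414. 223. 421. 232.] [ 0.58  -0.108] [0.007 0.006] 1.7
chip1 0.57 [430. 218. 460. 242.] [ 0.578 -0.123] [0.017 0.011] 88.2
```

View pics/w12.png

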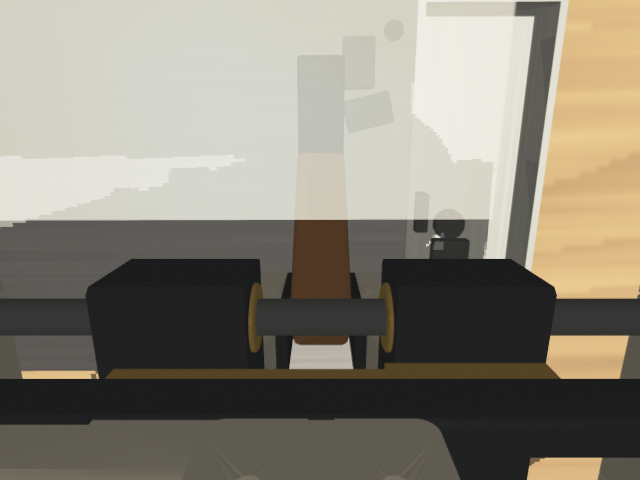

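Chip at (359,62) is pushed only about at its middle by the tip. I'll back off sideways, advance 4.5 mm, then continue slowly.

Call:
arm_command:
  commands:
    - {"tx": 0, "ty": -0.03, "tz": 0, "twist": 0}
    - {"tx": 0.018, "ty": -0.03, "tz": 0, "twist": 0}
    - {"tx": 0.018, "ty": -0.03, "tz": 0, "twist": 0}
    - {"tx": 0.018, "ty": 0.0, "tz": 0, "twist": 0}
    - {"tx": 0.018, "ty": 0.02, "tz": 0, "twist": 0}
    - {"tx": 0.018, "ty": 0.04, "tz": 0, "twist": 0}
    - {"tx": 0.018, "ty": 0.06, "tz": 0, "twist": 0}
    - {"tx": 0.018, "ty": 0.08, "tz": 0, "twist": 0}

```text
t: 21.52
eef_pos: [0.5683, -0.0745, 0.0975]
ee_rot: [3.142, 0.0, -0.032]
force: [-0.5, 0.3, -2.4]
width: 0.0217
gripper_force: 50.0
```

Call:
arm_command:
  commands:
    - {"tx": 0, "ty": 0.03, "tz": 0, "twist": 0}
    - {"tx": 0, "ty": 0.06, "tz": 0, "twist": 0}
    - {"tx": 0, "ty": 0.09, "tz": 0, "twist": 0}
    - {"tx": 0, "ty": 0.12, "tz": 0, "twist": 0}
    - {"tx": 0, "ty": 0.15, "tz": 0, "twist": 0}
    - {"tx": 0, "ty": 0.18, "tz": 0, "twist": 0}
    - {"tx": 0, "ty": 0.2, "tz": 0, "twist": 0}
    - {"tx": 0, "ty": 0.2, "tz": 0, "twist": 0}

```text
t: 22.18
eef_pos: [0.5668, -0.1248, 0.0975]
ee_rot: [3.141, 0.0, -0.032]
force: [-0.4, 0.5, -2.0]
width: 0.0217
gripper_force: 50.0
```

Run:
```python
from m import *
im=save("wrist","w13");s=get_state();print(s["force"],s["width"])
meas(dict(chip1=.044),dict(chip1=.012))
```

```text
[-0.10538386  0.19091223 -3.62188418] 0.021856623554146096
22.2333 [ 0.56685587 -0.12433623  0.09751071] [ 3.14157900e+00  8.21622837e-05 -3.21447554e-02]
chip1 0.6 [332.  78.] [ 0.66  -0.132]
chip1 0.6 [339. 232.] [ 0.579 -0.134]
chip1 0.52 [334. 125.] [ 0.637 -0.132]
chip1 0.52 [346. 259.] [ 0.563 -0.138]
chip1 0.72 [342. 116. 357. 144.] [ 0.636 -0.143] [0.007 0.015] 89.1
chip1 0.68 [351. 246. 361. 270.] [ 0.553 -0.146] [0.007 0.016] 89.3
chip1 0.67 [331.  54. 350.  96.] [ 0.678 -0.137] [0.008 0.002] 88.2
chip1 0.58 [346. 218. 354. 244.] [ 0.572 -0.143] [0.017 0.005] 2.0
```

View pics/w13.png

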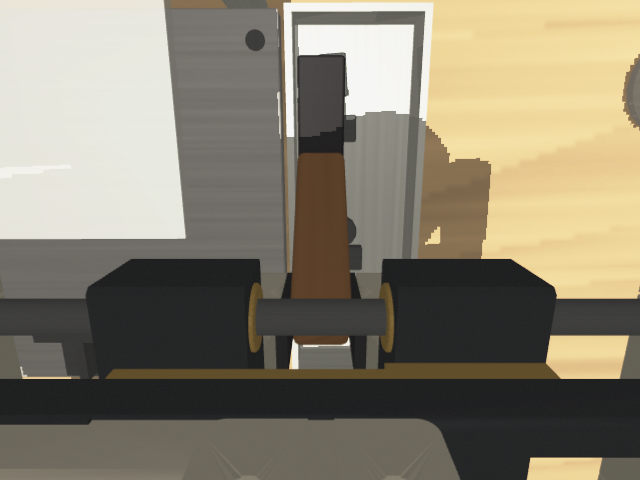

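Both chips went into the trough, at (338,75) and (349,128) beside the block, and the plate is clear. That is 12 pictures viewed, two over the allowed 10, so I'll work from numbers only from here. Now I'll retreat and check the trough with the networks.

Call:
arm_command:
  commands:
    - {"tx": 0, "ty": 0, "tz": -0.04, "twist": 0}
    - {"tx": -0.04, "ty": 0, "tz": -0.04, "twist": 0}
    - {"tx": -0.12, "ty": 0, "tz": -0.04, "twist": 0}
    - {"tx": -0.2, "ty": 0, "tz": -0.04, "twist": 0}
    - {"tx": -0.28, "ty": 0, "tz": -0.04, "twist": 0}
    - {"tx": -0.36, "ty": 0, "tz": -0.04, "twist": 0}
    - {"tx": -0.44, "ty": 0, "tz": -0.12, "twist": 0}
    - {"tx": -0.44, "ty": 0, "tz": -0.22, "twist": 0}

```text
t: 23.0
eef_pos: [0.4508, -0.1202, 0.1513]
ee_rot: [-3.141, 0.006, -0.032]
force: [0.5, 1.8, -3.7]
width: 0.0217
gripper_force: 50.0
```

Call:
arm_command:
  commands:
    - {"tx": 0, "ty": -0.08, "tz": -0.15, "twist": 0}
    - {"tx": 0, "ty": -0.18, "tz": -0.28, "twist": 0}
    - {"tx": 0, "ty": -0.28, "tz": -0.38, "twist": 0}
    - {"tx": 0, "ty": -0.28, "tz": -0.38, "twist": 0}
    - {"tx": 0, "ty": -0.28, "tz": -0.38, "twist": 0}
    - {"tx": 0, "ty": -0.28, "tz": -0.38, "twist": 0}
    - {"tx": 0, "ty": -0.28, "tz": -0.38, "twist": 0}
    - {"tx": 0, "ty": -0.28, "tz": -0.38, "twist": 0}

```text
t: 23.67
eef_pos: [0.4583, -0.051, 0.2464]
ee_rot: [3.141, 0.002, -0.032]
force: [0.1, 0.0, -2.6]
width: 0.0219
gripper_force: 50.0
```

Run:
```python
from m import *
for cam in("wrist","top"):
  save(cam,"v"+cam);print(cam)
  meas(dict(bracket=.04),dict(chip1=.010,chip4=.01),cam)
s=get_state();print(s["force"],s["width"])
```

```text
wrist
23.7167 [ 0.45849031 -0.05099701  0.24649334] [ 3.14097170e+00  2.06803031e-03 -3.21338148e-02]
bracket 0.56 [252. 146.] [0.516 0.011]
bracket 0.29 [380.  72.] [ 0.575 -0.106]
chip1 0.8 [394.   0. 422.  18.] [ 0.634 -0.135] [0.025 0.012] 88.2
chip1 0.7 [382.  59. 392.  85.] [ 0.582 -0.117] [0.01  0.026] 88.2
chip1 0.6 [397.  92. 423. 112.] [ 0.553 -0.138] [0.024 0.016] 88.2
chip1 0.59 [397.  71. 420.  92.] [ 0.572 -0.137] [0.019 0.019] 1.1
chip4 0.8 [394.   0. 422.  18.] [ 0.634 -0.135] [0.025 0.012] 88.2
chip4 0.7 [382.  59. 392.  85.] [ 0.582 -0.117] [0.01  0.026] 88.2
chip4 0.6 [397.  92. 423. 112.] [ 0.554 -0.138] [0.024 0.016] 88.2
chip4 0.59 [397.  71. 420.  92.] [ 0.572 -0.137] [0.019 0.019] 1.1
top
23.9167 [ 0.45902511 -0.05071964  0.24707063] [ 3.14122371e+00  1.00623326e-03 -3.19223719e-02]
bracket 0.54 [357. 220.] [ 0.543 -0.132]
bracket 0.47 [145. 241.] [0.473 0.56 ]
[ 0.46485482 -0.4482252  -1.64495392] 0.021165581833095626
```

Call:
arm_command:
  commands:
    - {"tx": 0.1, "ty": 0.1, "tz": -0.12, "twist": 0}
    - {"tx": 0.17, "ty": 0.22, "tz": -0.12, "twist": 0}
    - {"tx": 0.24, "ty": 0.34, "tz": -0.12, "twist": 0}
    - {"tx": 0.24, "ty": 0.46, "tz": -0.12, "twist": 0}
    - {"tx": 0.24, "ty": 0.58, "tz": -0.12, "twist": 0}
    - {"tx": 0.24, "ty": 0.7, "tz": -0.12, "twist": 0}
    - {"tx": 0.24, "ty": 0.8, "tz": -0.12, "twist": 0}
    - {"tx": 0.24, "ty": 0.8, "tz": -0.12, "twist": 0}

```text
t: 24.73
eef_pos: [0.5125, -0.2558, 0.2769]
ee_rot: [3.141, 0.001, -0.034]
force: [1.2, 0.5, -3.0]
width: 0.0215
gripper_force: 50.0
```

Run:
```python
from m import *
im=save("wrist","v2")
print(calibration("wrist")["extrinsics"][:3,3] if hasattr(calibration("wrist")["extrinsics"],"shape") else "")
meas(dict(bracket=.04,chip1=.008),dict(chip1=.012,trough=.03))
```

```text
[ 0.57817891 -0.25569099  0.43571155]
24.7833 [ 0.51251384 -0.25423276  0.276843  ] [ 3.14140414e+00  1.32484387e-03 -3.44146347e-02]
bracket 0.77 [ 62. 208.] [0.514 0.015]
chip1 0.97 [200.  79.] [ 0.638 -0.131]
chip1 0.65 [214. 161.] [ 0.554 -0.136]
chip1 0.63 [207. 147.] [ 0.57 -0.13]
chip1 0.62 [192.  47.] [ 0.668 -0.126]
chip1 0.54 [184. 140.] [ 0.577 -0.107]
chip1 0.83 [186.  73. 214.  89.] [ 0.636 -0.131] [0.025 0.015] 88.2
chip1 0.73 [198. 139. 217. 150.] [ 0.571 -0.134] [0.019 0.016] 88.2
chip1 0.64 [202. 156. 224. 171.] [ 0.553 -0.134] [0.025 0.016] 84.9
chip1 0.6 [180. 126. 192. 145.] [ 0.581 -0.112] [0.025 0.013] 0.9
chip1 0.57 [184.  34. 208.  64.] [ 0.667 -0.129] [0.025 0.018] 0.8
trough 0.61 [159.   6. 257. 237.] [ 0.588 -0.141] [0.084 0.222] 88.6
```

All five chips are confirmed in the trough. The one at (0.58, -0.115) stands on edge against the inner wall, top at about 20 mm. Now on to the pad.

Call:
arm_command:
  commands:
    - {"tx": -0.05, "ty": -0.08, "tz": 0, "twist": 0}
    - {"tx": -0.1, "ty": -0.2, "tz": 0, "twist": 0}
    - {"tx": -0.15, "ty": -0.33, "tz": 0, "twist": 0}
    - {"tx": -0.2, "ty": -0.46, "tz": 0, "twist": 0}
    - {"tx": -0.25, "ty": -0.59, "tz": 0, "twist": 0}
    - {"tx": -0.27, "ty": -0.72, "tz": 0, "twist": 0}
    - {"tx": -0.27, "ty": -0.85, "tz": 0, "twist": 0}
    - {"tx": -0.27, "ty": -0.93, "tz": 0, "twist": 0}

```text
t: 25.65
eef_pos: [0.4521, -0.0145, 0.2784]
ee_rot: [-3.14, -0.002, -0.028]
force: [1.5, 0.4, -2.6]
width: 0.022
gripper_force: 50.0
```

Call:
arm_command:
  commands:
    - {"tx": -0.02, "ty": -0.12, "tz": 0, "twist": -0.01}
    - {"tx": -0.04, "ty": -0.25, "tz": 0, "twist": -0.025}
    - {"tx": -0.06, "ty": -0.38, "tz": 0, "twist": -0.04}
    - {"tx": -0.08, "ty": -0.51, "tz": 0, "twist": -0.06}
    - {"tx": -0.1, "ty": -0.64, "tz": 0, "twist": -0.08}
    - {"tx": -0.12, "ty": -0.77, "tz": 0, "twist": -0.094}
    - {"tx": -0.14, "ty": -0.87, "tz": 0, "twist": -0.094}
    - {"tx": -0.14, "ty": -0.936, "tz": 0, "twist": -0.094}

```text
t: 26.32
eef_pos: [0.4237, 0.2203, 0.278]
ee_rot: [-3.14, -0.001, 0.268]
force: [0.6, 0.4, -3.1]
width: 0.0219
gripper_force: 50.0
```

Run:
```python
from m import *
im=save("wrist","v3")
meas(dict(pad=.0),dict(pad=.004,scraper=.24))
s=get_state();print(s["force"],s["width"])
for r in boxes_of("scraper","wrist")[:1]:print(r)
```

```text
26.3667 [0.42463091 0.22195622 0.27777717] [-3.14026937e+00 -1.34586534e-03  2.67712102e-01]
pad 0.62 [246. 128.] [0.474 0.319]
pad 0.68 [206.  59. 284. 198.] [0.472 0.318] [0.14  0.078] 14.8
scraper 0.58 [290.  58. 349. 346.] [0.463 0.23 ] [0.121 0.032] 15.3
[-0.10754317 -0.60039376 -2.36446043] 0.02148162314000616
{'rect': [290.0, 57.5, 348.5, 345.6], 'score': 0.68}
```

Call:
arm_command:
  commands:
    - {"tx": 0, "ty": 0, "tz": 0, "twist": 0}
    - {"tx": 0, "ty": 0, "tz": 0, "twist": 0}
    - {"tx": 0, "ty": 0, "tz": 0, "twist": 0}
    - {"tx": 0, "ty": 0, "tz": 0, "twist": 0}
    - {"tx": 0, "ty": 0, "tz": 0, "twist": 0}
    - {"tx": 0, "ty": 0, "tz": 0, "twist": 0}
    - {"tx": 0, "ty": 0, "tz": 0, "twist": 0}
    - {"tx": 0, "ty": 0, "tz": 0, "twist": 0}

```text
t: 27.23
eef_pos: [0.425, 0.2173, 0.2776]
ee_rot: [-3.142, -0.0, 0.264]
force: [0.6, 0.1, -2.4]
width: 0.0217
gripper_force: 50.0
```

Run:
```python
from m import *
for k in range(2):
  save("wrist",f"v4{k}");meas(dict(pad=.0),dict(pad=.004))
save("top","v5");meas({},dict(pad=.004),"top")
save("scene","v6");meas({},dict(pad=.004),"scene")
```

```text
27.2833 [0.425024   0.21731209 0.27753645] [3.14154675e+00 5.83930161e-05 2.64026635e-01]
pad 0.89 [243. 128.] [0.473 0.319]
pad 0.25 [383.  34.] [0.602 0.201]
pad 0.96 [203.  58. 275. 197.] [0.47  0.319] [0.139 0.077] 15.2
pad 0.26 [292.  57. 349. 345.] [0.434 0.222] [0.27  0.072] 15.2
27.4333 [0.42501836 0.21736435 0.27756994] [ 3.14154657e+00 -1.52610095e-05  2.64172406e-01]
pad 0.85 [241. 130.] [0.471 0.32 ]
pad 0.35 [320. 254.] [0.357 0.201]
pad 0.8 [202.  57. 280. 197.] [0.47  0.319] [0.14  0.078] 14.9
27.5833 [0.42500891 0.21736527 0.27756093] [3.14153006e+00 3.82335769e-05 2.64122699e-01]
pad 0.56 [213. 254. 234. 268.] [0.421 0.307] [0.073 0.044] 89.9
27.6833 [0.42501209 0.21737919 0.27755923] [-3.14158911e+00 -2.04850457e-05  2.64115798e-01]
pad 0.79 [287. 181. 336. 210.] [0.474 0.319] [0.142 0.082] 14.5
```

Call:
arm_command:
  commands:
    - {"tx": 0.03, "ty": -0.12, "tz": 0, "twist": 0}
    - {"tx": 0.066, "ty": -0.24, "tz": 0, "twist": 0}
    - {"tx": 0.066, "ty": -0.345, "tz": 0.08, "twist": 0}
    - {"tx": 0.066, "ty": -0.345, "tz": 0.18, "twist": 0}
    - {"tx": 0.066, "ty": -0.345, "tz": 0.29, "twist": 0}
    - {"tx": 0.066, "ty": -0.345, "tz": 0.41, "twist": 0}
    - {"tx": 0.066, "ty": -0.345, "tz": 0.53, "twist": 0}
    - {"tx": 0.066, "ty": -0.345, "tz": 0.6, "twist": 0}

```text
t: 28.4
eef_pos: [0.4173, 0.3038, 0.1245]
ee_rot: [3.14, 0.003, 0.264]
force: [0.5, -0.3, -3.9]
width: 0.0221
gripper_force: 50.0
```

Call:
arm_command:
  commands:
    - {"tx": 0, "ty": 0, "tz": 0.07, "twist": 0}
    - {"tx": 0, "ty": 0, "tz": 0.13, "twist": 0}
    - {"tx": 0, "ty": 0, "tz": 0.18, "twist": 0}
    - {"tx": 0, "ty": 0, "tz": 0.21, "twist": 0}
    - {"tx": 0, "ty": 0, "tz": 0.23, "twist": 0}
    - {"tx": 0, "ty": 0, "tz": 0.24, "twist": 0}
    - {"tx": 0, "ty": 0, "tz": 0.24, "twist": 0}
    - {"tx": 0, "ty": 0, "tz": 0.24, "twist": 0}

```text
t: 29.07
eef_pos: [0.4188, 0.3053, 0.0681]
ee_rot: [-3.141, -0.001, 0.264]
force: [0.6, -0.8, -3.5]
width: 0.0218
gripper_force: 50.0
```

Run:
```python
from m import *
s=get_state();print(s["force"],s["width"])
save("wrist","v7");meas(dict(scraper=.012,pad=0.),dict(pad=.004,scraper=.03))
save("scene","v8");meas(dict(scraper=.012,scraper_grip=.07),dict(pad=.004),"scene")
```

```text
[ 0.61091679 -0.79948785 -3.54725211] 0.02176476780537989
29.1167 [0.41877911 0.30537655 0.06826675] [-3.14087675e+00 -1.01061711e-03  2.64268105e-01]
scraper 0.79 [322. 153.] [0.473 0.32 ]
pad 0.78 [254.  18. 397. 275.] [0.471 0.319] [0.139 0.077] 15.1
pad 0.28 [633. 163. 640. 204.] [0.51  0.145] [0.008 0.003] 26.7
scraper 0.58 [289.  56. 352. 345.] [0.457 0.318] [0.123 0.033] 16.3
29.3667 [0.41857355 0.30512581 0.06799048] [-3.14103559e+00 -6.53047595e-04  2.64127438e-01]
scraper 0.85 [235. 412.] [ 0.241 -0.329]
scraper 0.84 [278. 338.] [ 0.345 -0.167]
scraper 0.71 [413. 464.] [ 0.592 -0.48 ]
scraper 0.53 [308. 191.] [0.47  0.324]
scraper_grip 0.96 [435. 447.] [ 0.629 -0.467]
scraper_grip 0.93 [247. 407.] [ 0.274 -0.344]
scraper_grip 0.79 [299. 178.] [0.446 0.321]
scraper_grip 0.67 [371. 319.] [ 0.564 -0.178]
scraper_grip 0.61 [289. 337.] [ 0.372 -0.197]
pad 0.71 [287. 178. 335. 209.] [0.473 0.317] [0.14  0.081] 14.6
pad 0.38 [360. 312. 366. 324.] [ 0.555 -0.136] [0.028 0.017] 79.5
```

Call:
arm_command:
  commands:
    - {"tx": 0, "ty": 0, "tz": 0.01, "twist": 0}
    - {"tx": 0, "ty": 0, "tz": 0.02, "twist": 0}
    - {"tx": 0, "ty": 0, "tz": 0.03, "twist": 0}
    - {"tx": 0, "ty": 0, "tz": 0.03, "twist": 0}
    - {"tx": 0, "ty": 0, "tz": 0.03, "twist": 0}
    - {"tx": 0, "ty": 0, "tz": 0.03, "twist": 0}
    - {"tx": 0, "ty": 0, "tz": 0.03, "twist": 0}
    - {"tx": 0, "ty": 0, "tz": 0.03, "twist": 0}

```text
t: 30.18
eef_pos: [0.4184, 0.3049, 0.0599]
ee_rot: [3.141, 0.0, 0.264]
force: [-0.1, -0.8, -3.1]
width: 0.0215
gripper_force: 50.0
```

Call:
arm_command:
  commands:
    - {"tx": 0, "ty": 0, "tz": 0.003, "twist": 0}
    - {"tx": 0, "ty": 0, "tz": 0.003, "twist": 0}
    - {"tx": 0, "ty": 0, "tz": 0.003, "twist": 0}
    - {"tx": 0, "ty": 0, "tz": 0.003, "twist": 0}
    - {"tx": 0, "ty": 0, "tz": 0.003, "twist": 0}
    - {"tx": 0, "ty": 0, "tz": 0.003, "twist": 0}
    - {"tx": 0, "ty": 0, "tz": 0.003, "twist": 0}
    - {"tx": 0, "ty": 0, "tz": 0.003, "twist": 0}

```text
t: 30.85
eef_pos: [0.4185, 0.305, 0.0596]
ee_rot: [-3.141, -0.0, 0.264]
force: [-3.9, -1.8, 5.5]
width: 0.0218
gripper_force: 50.0
```

Call:
arm_command:
  commands:
    - {"tx": 0, "ty": 0, "tz": 0, "twist": 0}
    - {"tx": 0, "ty": 0, "tz": 0, "twist": 0}
    - {"tx": 0, "ty": 0, "tz": 0, "twist": 0}
    - {"tx": 0, "ty": 0, "tz": 0, "twist": 0}
    - {"tx": 0, "ty": 0, "tz": 0, "twist": 0}
    - {"tx": 0, "ty": 0, "tz": 0, "twist": 0}
    - {"tx": 0, "ty": 0, "tz": 0, "twist": 0}
    - {"tx": 0, "ty": 0, "tz": 0, "twist": 0}
  claw: 1

```text
t: 31.52
eef_pos: [0.4184, 0.3049, 0.0593]
ee_rot: [3.142, 0.0, 0.264]
force: [0.3, -0.4, -0.8]
width: 0.0691
gripper_force: 0.0
```

Call:
arm_command:
  commands:
    - {"tx": 0, "ty": 0, "tz": 0, "twist": 0}
    - {"tx": 0, "ty": 0, "tz": 0, "twist": 0}
    - {"tx": 0, "ty": 0, "tz": 0, "twist": 0}
    - {"tx": 0, "ty": 0, "tz": 0, "twist": 0}
    - {"tx": 0, "ty": 0, "tz": 0, "twist": 0}
    - {"tx": 0, "ty": 0, "tz": -0.02, "twist": 0}
    - {"tx": 0, "ty": 0, "tz": -0.06, "twist": 0}
    - {"tx": 0, "ty": 0, "tz": -0.12, "twist": 0}

```text
t: 32.18
eef_pos: [0.418, 0.3043, 0.0893]
ee_rot: [3.14, 0.002, 0.264]
force: [-0.5, -0.0, -0.5]
width: 0.0874
gripper_force: 0.0
```

Call:
arm_command:
  commands:
    - {"tx": 0, "ty": 0, "tz": -0.1, "twist": 0}
    - {"tx": 0, "ty": 0, "tz": -0.2, "twist": 0}
    - {"tx": 0, "ty": 0, "tz": -0.32, "twist": 0}
    - {"tx": 0, "ty": 0, "tz": -0.44, "twist": 0}
    - {"tx": 0, "ty": 0, "tz": -0.56, "twist": 0}
    - {"tx": 0, "ty": 0, "tz": -0.7, "twist": 0}
    - {"tx": 0, "ty": 0, "tz": -0.7, "twist": 0}
    - {"tx": 0, "ty": 0, "tz": -0.7, "twist": 0}

```text
t: 32.85
eef_pos: [0.4191, 0.3057, 0.2677]
ee_rot: [-3.138, -0.005, 0.264]
force: [-0.3, 0.8, -1.3]
width: 0.0875
gripper_force: 0.0
```

Run:
```python
from m import *
save("wrist","v9");meas(dict(scraper=.004,scraper_grip=.062,pad=0.),dict(pad=.004,scraper=.026))
save("top","v10");meas(dict(bracket=.04,cartridge=0,can=0,tub=0),dict(chip1=.012),"top")
```

```text
32.9 [0.41842288 0.30503576 0.26577061] [-3.13963422e+00 -1.83752436e-03  2.63977171e-01]
scraper 0.71 [323. 148.] [0.469 0.318]
scraper_grip 0.65 [322. 192.] [0.432 0.308]
pad 0.88 [324. 146.] [0.471 0.316]
pad 0.88 [283.  77. 358. 215.] [0.468 0.316] [0.139 0.076] 15.2
scraper 0.83 [310. 102. 333. 228.] [0.452 0.313] [0.126 0.027] 14.7
33.2 [0.41821906 0.30460932 0.26352502] [3.14054383e+00 1.23025470e-03 2.64021490e-01]
bracket 0.67 [314. 228.] [0.515 0.01 ]
cartridge 0.86 [294. 277.] [0.361 0.075]
can 0.88 [208. 188.] [0.667 0.37 ]
tub 0.8 [420. 190.] [ 0.658 -0.354]
```

```bash
python3 -c "
from station import *
print(job_done())"
```

```text
the job is handed in; nothing more can be done
None
```

All five offcuts are in the trough (one stands on edge against the inner wall), the bracket has not moved, and the scraper stands free on the pad, within about 2 mm of its centre and lined up with its length; handed in at about 33 s, but I viewed 12 pictures where 10 were allowed.

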